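# Wind down the jack leg of a grinder riser and lock it

## Task

The grinder's riser stand has one geared jack leg whose foot hangs in the air: turn its crank clockwise (seen from above) until the foot meets the stone slab below it and the crank load starts to rise, then wind about a sixth of a turn more so that the foot bears firmly, no further, or the stand would be lifted. Then swing the clamp lever beside it over to its stop to lock the leg, let go and leave the crank as set. Leave the mug, the jug and the tamper alone.

Things in the scene. Friction and masses are not known exactly. Their poses are not given: they have to be found in the camera images.
- stand: Steel riser stand fixed to the counter, origin on the counter (z = 0) exactly below the upright crank axis of its jack, z up. In its frame (m): plate x -0.12 to 0.18, y -0.10 to -0.54, top at z 0.10, carrying a black bean grinder, x -0.16 to 0.14, y -0.33 to -0.51, up to z 0.432. The jack, a grey gearbox 58 mm across with its top at z 0.136, stands out from the plate at x = y = 0.
- crank (a joint): Rad; grows clockwise seen from above, lowering the leg 1.91 mm per rad. At value q the arm points along the stand's yaw minus q. Starts 0 to 6.28; stop at 26. Stays where left. Foot free: 0.42 N m turns it (7.6 N at the knob); a foot load of L newtons adds 0.035 L N there. After touching, the stiff foot's load grows about 110 N per rad: a sixth of a turn gives some 115 N, 4 N more at the knob.
- knob_mid (a point): Middle of the crank's upright black knob, a round sleeve 22 mm across and 50 mm tall that spins freely on its pin, 55 mm from the crank axis. Mid-height is 187 mm above the counter (162 to 212 mm); the flat crank arm lies under it (top at 158 mm).
- leg: Upright round steel leg of the jack, 22 mm across, carrying a rubber foot (60 mm disc). Origin on the crank axis at the leg's lower end, 47 mm above the counter when the crank reads 0; the foot's underside is 14 mm lower while free. Under it a 100 mm square stone slab is let into the counter; its top is anywhere from 6 to 16 mm above the counter, not measured.
- clamp (a joint): Clamp lever on the stand plate, rad. 0 = unlocked: it points to the stand's -x. Grows as it swings counter-clockwise seen from above (its peg moves towards the stand's -y, to the grinder), to a stop at 1.2 = locked. Upright pivot at stand x = 0, y = -0.145. About 2.6 N at the peg turns it; it stays where left.
- clamp_peg (a point): Centre line of the clamp lever's upright peg, 16 mm across, 70 mm from the lever's pivot; the point is 170 mm above the counter, 20 mm below the peg's top (190 mm); the lever's flat bar lies at 113 to 121 mm.
- cup: White mug, 80 mm across, 62 mm tall; origin at the centre of its underside. Leave alone.
- jug: Open steel milk jug, 80 mm across, 95 mm tall; origin at the centre of its underside. Leave alone.
- tamper: Steel coffee tamper standing on its 58 mm disc, 85 mm tall; origin at the centre of its underside. Leave alone.

How it is judged:
By the outcome, as a careful person would: the job done as asked, in the order asked, and still so for the second after the job is handed in, with the robot touching nothing.
It also fails if it takes over 72 s, if anything falls off the work surface, if the arm or the gripper's body presses on something with over 40 N, if the wrist force passes 120 N, or if a joint passes its speed limit or range.

## Robot

A 6-joint arm with a two-finger parallel gripper is mounted at the origin on the work surface. World frame = base frame: x ahead of the robot, y to its left, z up, the work surface at z = 0. Lengths are in m, angles in degrees, forces in N, time in s.
With the tool pointing down it reaches from about 0.3 to 0.75 m from the base axis. Payload 8.5 kg.
Tool frame: the origin (TCP) lies at the very end of the fingers, on their centre line; the grasp point (between the pads) lies 19 mm behind it (env.grip_depth is the z of the grasp point in the tool frame, in m); z points along the fingers, y is the direction in which the jaws open and shut (so a half turn about z gives the same grasp; the last joint's range is limited). The gripper opens to 85 mm and grips with 20 to 120 N. Pads are 22 mm wide; open, the fingers measure 114 mm over their backs; the gripper's body (76 mm by 85 mm) begins 54 mm behind the grasp point. The pads swing forward as they close: fully open they stand 13 mm farther back than shut.
Start: joints at [58.081, 21.807, 74.336, -0, 83.858, -12.336], TCP at [0.184, 0.518, 0.205] pointing down, gripper open.
Joint ranges: [-178.18, 178.18], [-50.72, 133.34], [12.68, 142.11], [-81.47, 261.47], [9.98, 163.14], [-165.26, 165.26]. Speed limits (degrees/s): [136.94, 136.94, 180, 180, 180, 180].

## Interface

Orientations are given as a 3x3 rotation matrix whose columns are the frame's x, y, z axes.
In Python, from rig import env gives the robot as it stands.
- The arm moves only by the tool apply_moves, never from a script. Its argument "plan" is a list of rows, each an object of numbers: "tx", "ty", "tz": the shift along the world's x, y, z in mm; "rx", "ry", "rz": the turn, a rotation vector about the world's x, y, z in rad; "jaw": the opening, from -1 (shut) to 1 (fully open). A call has 1 to 12 rows; each row is the pose to reach, as a shift and turn from the pose measured when the call began; what a row does not reach only later rows make up. A row lasts 1/10 s, in which the tool goes at most 50 mm and 8.59 degrees, less where a joint would pass 70% of its speed; a pose out of reach is approached as far as the arm can. A call with a gripper value outside its range is refused whole. The fingers move at their own pace and stop on an object; "grip_force" is the grip in N (left out, the last holds). Time passes only in rows, so rows that repeat a pose let the fingers close. It gives the time, the measured TCP pose, the force and the opening at its end, in the units of the state.
- env.observe(): the state, without advancing time (a new reading comes with each control period).
- env.get_image(name): name is "scene" or "side" or "wrist"; returns a dict with "image" (420x560x3 uint8, red, green, blue), "intrinsics" (3x3 intrinsics, pixels), "world_from_camera" (4x4, takes a point from camera to world coordinates). Camera axes: x right, y up, looking along -z (the intrinsics and any distortion apply to the point x, -y, -z); pixel columns grow to the right and rows downward; lengths in m; the calibration is good to about 2 mm. A picture is of the moment at which its call begins. There is no depth.
- env.close_job(): hands the job in, once; it reports no verdict.
The state is a dict: "time_s": time; "q": joint angles; "qvel": joint speeds; "joint_efforts": joint torques, N m; "position": TCP position; "tool_rot": TCP orientation; "ft_force": force on the tool from outside, world axes, zero at the start; "wrist_torque": the same for the moment, N m; "grip_width": finger opening in m.
Only numpy, scipy, OpenCV 4.12 (cv2) and the standard library are available. Lean on these libraries where they do the work, as an engineer would, in place of code of your own. Each camera call takes 0.05 s, during which the arm holds its last target.

## Working session

There is one attempt and no reset: what is moved stays moved. The work goes in short steps, Python scripts to look and compute and a tool call to move; the robot and the scene stay as the last step left them, time stands still between calls to the robot, and variables do not carry over. Pictures are saved under pics/ and viewed, and the job is handed in when it is done.

Besides the shell and the picture viewer there is one more tool, called after "Emit:" as a command line: name --argument value ..., lists and objects as JSON in quotes. apply_moves: Moves the arm, as the interface text tells. Its arguments: {"type":"object","properties":{"plan":{"type":"array","items":{"type":"object","properties":{"tx":{"type":"number"},"ty":{"type":"number"},"tz":{"type":"number"},"rx":{"type":"number"},"ry":{"type":"number"},"rz":{"type":"number"},"jaw":{"type":"number"}}}},"grip_force":{"type":"number"}},"required":["plan"]}

```bash
mkdir -p pics; ls
python3 - <<'E'
from rig import env
import cv2
print(env.observe())
for n in ("scene","side","wrist"):
    d=env.get_image(n); cv2.imwrite(f"pics/{n}0.png",d["image"][:,:,::-1]); print(n,d["intrinsics"],d["world_from_camera"],[k for k in d])
E
```

```text
pics
{'time_s': 0.0, 'q': array([ 5.80800536e+01,  2.18420045e+01,  7.43846466e+01,  1.64785733e-04,
        8.38578209e+01, -1.23358387e+01]), 'qvel': array([-0.01125456, -0.01468022,  0.05250189,  0.07681948,  0.05875635,
       -0.08585508]), 'joint_efforts': array([-1.01425099e-03, -4.48448610e+01, -2.31269217e+01, -2.98339055e-04,
        4.86839490e-03,  1.87449024e-05]), 'position': array([0.18417994, 0.5178985 , 0.20460293]), 'tool_rot': array([[-9.42150234e-01,  3.35189984e-01, -7.81946454e-04],
       [ 3.35190746e-01,  9.42149458e-01, -1.24986694e-03],
       [ 3.17767548e-04, -1.43966364e-03, -9.99998913e-01]]), 'ft_force': array([ 0.05322162, -0.10874933, -0.19450195]), 'wrist_torque': array([-0.03056088,  0.04751286, -0.01444098]), 'grip_width': 0.08507166317053344}
scene [[401.57119926   0.         279.3023484 ]
 [  0.         401.57119926 207.37122852]
 [  0.           0.           1.        ]] [[-1.07145011e-03 -5.57885257e-01  8.29917401e-01  1.26433714e+00]
 [ 9.99999259e-01 -1.17567153e-04  1.21200054e-03  1.71758639e-01]
 [-5.78586208e-04  8.29918084e-01  5.57884
[... 266 characters left out ...]
 ]] [[-9.93783463e-01  8.33146032e-02 -7.38451434e-02  4.96434245e-01]
 [-1.11327062e-01 -7.48714668e-01  6.53477337e-01  8.63570425e-01]
 [-8.44736997e-04  6.57635934e-01  7.53335426e-01  9.30347483e-01]
 [ 0.00000000e+00  0.00000000e+00  0.00000000e+00  1.00000000e+00]] ['image', 'intrinsics', 'world_from_camera']
wrist [[376.19797726   0.         283.29735965]
 [  0.         376.19797726 210.40486282]
 [  0.           0.           1.        ]] [[ 0.33486671 -0.89220144 -0.30305261  0.10492948]
 [ 0.94226431  0.31656242  0.10920713  0.54585071]
 [-0.00149969 -0.32212549  0.94669579  0.37274601]
 [ 0.          0.          0.          1.        ]] ['image', 'intrinsics', 'world_from_camera']
```

View pics/scene0.png

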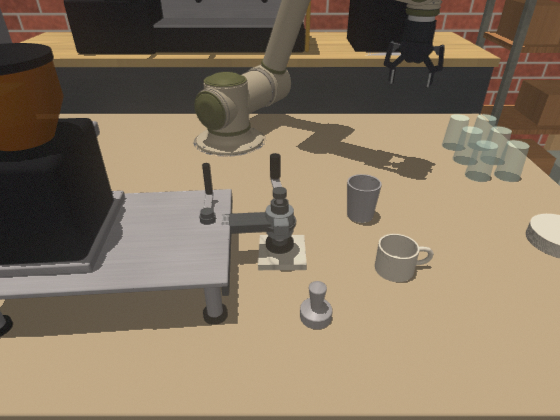

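View pics/side0.png

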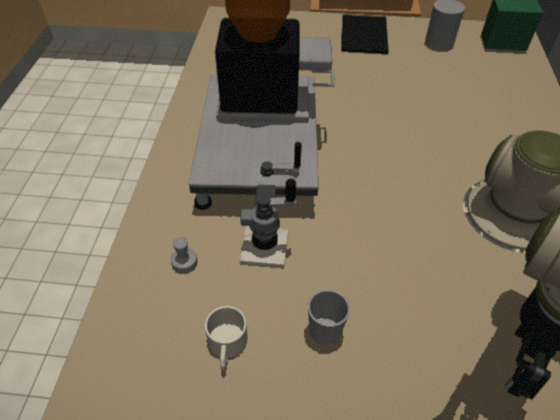

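View pics/wrist0.png

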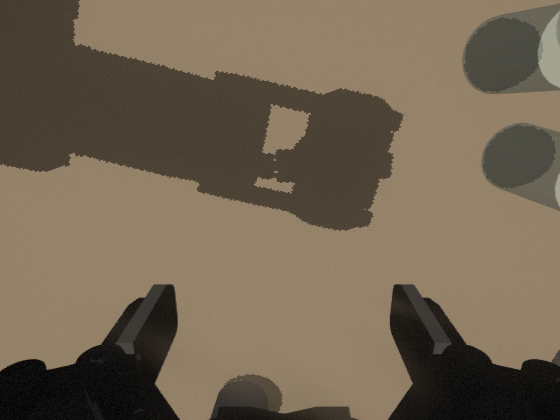

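Run:
```python
import cv2
a=cv2.imread("pics/scene0.png")[140:290,170:330]; cv2.imwrite("pics/s0c.png",cv2.resize(a,None,fx=5,fy=5,interpolation=cv2.INTER_CUBIC)[:, :])
cv2.imwrite("pics/s0c.png",cv2.resize(a,(640,600),interpolation=cv2.INTER_CUBIC))
a=cv2.imread("pics/side0.png")[130:280,185:345]; cv2.imwrite("pics/d0c.png",cv2.resize(a,(640,600),interpolation=cv2.INTER_CUBIC))
```

```text
(no output)
```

View pics/s0c.png

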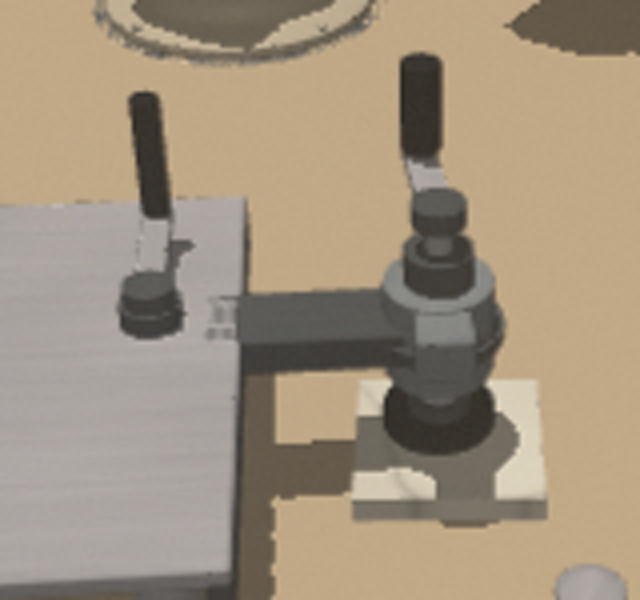

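View pics/d0c.png

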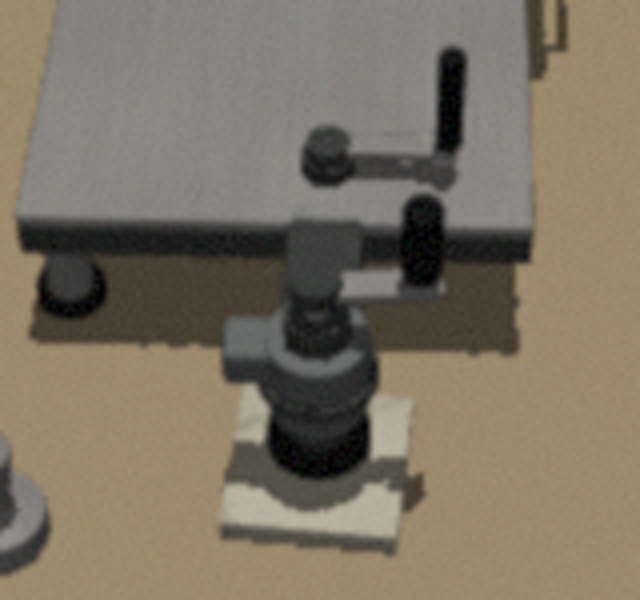

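```bash
cat > h.py <<'E'
import numpy as np, cv2, json
from scipy.optimize import least_squares
def proj(cam,P):
    K,T=cam; p=np.linalg.inv(T)@np.r_[P,1]; u=K@np.array([p[0],-p[1],-p[2]]); return u[:2]/u[2]
def load():
    from rig import env
    c={}
    for n in("scene","side"):
        d=env.get_image(n); c[n]=(np.array(d["intrinsics"]),np.array(d["world_from_camera"]))
    return c
def st(p,P):
    x,y,a=p[:3]; c,s=np.cos(a),np.sin(a); return np.array([x+c*P[0]-s*P[1],y+s*P[0]+c*P[1],P[2]])
E
python3 - <<'E'
from h import *
import pickle
c=load(); pickle.dump(c,open("cams.pkl","wb"))
S=lambda u,v:np.array([170+u/4,140+v/4]); D=lambda u,v:np.array([185+u/4,130+v/4])
obs=[("scene",S(421,61),lambda p:st(p,(.055*np.cos(p[3]),-.055*np.sin(p[3]),.212))),
("side",D(424,204),lambda p:st(p,(.055*np.cos(p[3]),-.055*np.sin(p[3]),.212))),
("scene",S(145,97),lambda p:st(p,(-.07,-.145,.19))),
("side",D(453,53),lambda p:st(p,(-.07,-.145,.19))),
("scene",S(245,198),lambda p:st(p,(-.12,-.10,.10))),
("side",D(532,232),lambda p:st(p,(-.12,-.10,.10))),
("scene",S(233,572),lambda p:st(p,(.18,-.10,.10))),
("side",D(18,220),lambda p:st(p,(.18,-.10,.10))),
]
f=lambda p:np.concatenate([proj(c[n],g(p))-o for n,o,g in obs])
best=min((least_squares(f,[.5,.2,0,q],loss="soft_l1") for q in (0,2,3.14,4.5)),key=lambda r:r.cost)
p=best.x;print(p,best.cost);print(f(p).reshape(-1,2).round(1))
print("knob",obs[0][2](p),"peg",obs[2][2](p),"pivot",st(p,(0,-.145,.12)))
def tri(a,b):
    return least_squares(lambda P:np.r_[proj(c["scene"],P)-a,proj(c["side"],P)-b],[.5,.1,.2])
for a,b in ((obs[0][1],obs[1][1]),(obs[2][1],obs[3][1]),(obs[4][1],obs[5][1]),(obs[6][1],obs[7][1])):
    r=tri(a,b);print(r.x,r.cost)
E
```

```text
[0.59534044 0.17219247 0.08122502 3.03961081] 3.9077738668917457
[[-0.3 -0.3]
 [-0.4  0.4]
 [-0.1 -0.4]
 [-0.5  0.1]
 [ 0.5 -1.3]
 [ 0.3 -1.3]
 [ 0.3 -1. ]
 [-1.9 -1.1]]
knob [0.54126089 0.16217237 0.212     ] peg [0.5373359  0.02199103 0.19      ] pivot [0.60710512 0.02767053 0.12      ]
[0.54084938 0.16207495 0.2118954 ] 0.1976242422874811
[0.53653222 0.02158379 0.18923066] 0.09744652789310472
[0.48397947 0.06187021 0.09585696] 0.11606502266750192
[0.77968907 0.08576995 0.09481901] 0.03611425202769882
```

Emit:
apply_moves --plan '[{"tz": 45, "jaw": 1}, {"tx": 40, "ty": -40, "tz": 55}, {"tx": 80, "ty": -80, "tz": 55}, {"tx": 120, "ty": -120, "tz": 55}, {"tx": 155, "ty": -155, "tz": 55}, {"tx": 190, "ty": -190, "tz": 55}, {"tx": 225, "ty": -225, "tz": 55}, {"tx": 260, "ty": -260, "tz": 55}, {"tx": 295, "ty": -295, "tz": 55}, {"tx": 325, "ty": -325, "tz": 55}, {"tx": 357, "ty": -356, "tz": 55}, {"tx": 357, "ty": -356, "tz": 55}]' --grip_force 60

```text
validation failed for argument at $.pl...
```

Run:
```python
from rig import env
import cv2
print(env.observe())
d=env.get_image("wrist"); cv2.imwrite(f"pics/w1.png",d["image"][:,:,::-1]);print(d["world_from_camera"])
d=env.get_image("scene"); cv2.imwrite(f"pics/s1.png",d["image"][:,:,::-1])
```

```text
{'time_s': 0.25, 'q': array([ 5.80813569e+01,  2.18222924e+01,  7.43570054e+01,  1.86499347e-03,
        8.38580932e+01, -1.23374742e+01]), 'qvel': array([-0.02833909, -0.03884871, -0.04945918,  0.06414862, -0.02860722,
       -0.01305402]), 'joint_efforts': array([-3.61618168e-04, -4.47995782e+01, -2.31122679e+01, -1.92621264e-04,
        2.97186751e-03, -1.61665736e-05]), 'position': array([0.18425488, 0.51805774, 0.20495043]), 'tool_rot': array([[-9.42166450e-01,  3.35145104e-01, -3.72506594e-04],
       [ 3.35145268e-01,  9.42166313e-01, -5.36811497e-04],
       [ 1.71053419e-04, -6.30609605e-04, -9.99999787e-01]]), 'ft_force': array([ 0.70617724, -0.18967017,  0.41272918]), 'wrist_torque': array([ 0.02467953,  0.01642582, -0.01616927]), 'grip_width': 0.0851765686677106}
[[ 3.34867250e-01 -8.92091111e-01 -3.03376622e-01  1.04949617e-01]
 [ 9.42264917e-01  3.16739629e-01  1.08686863e-01  5.45883480e-01]
 [-8.67185384e-04 -3.22256818e-01  9.46651885e-01  3.73003082e-01]
 [ 0.00000000e+00  0.00000000e+00  0.00000000e+00  1.00000000e+00]]
```

View pics/w1.png

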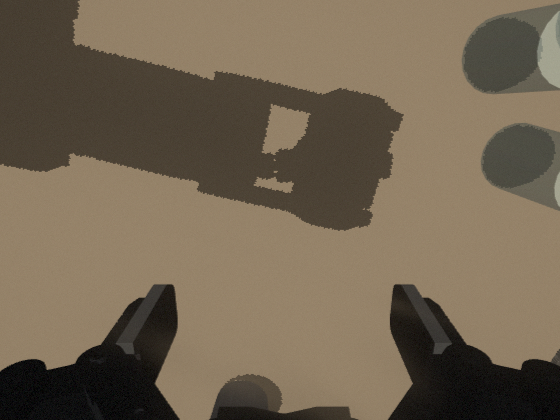

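View pics/s1.png

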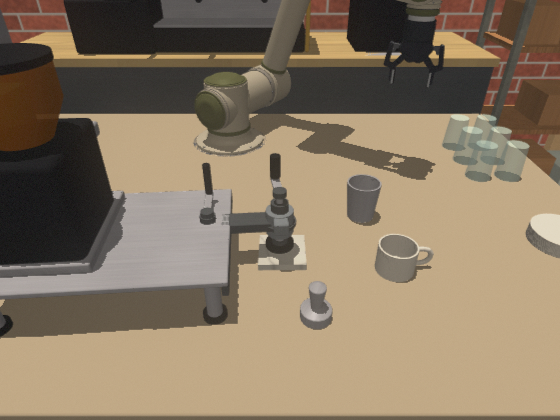

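The arm has not moved: the move call was refused. I'll retry with all the keys given.

Emit:
apply_moves --plan '[{"tx": 0, "ty": 0, "tz": 45, "rx": 0, "ry": 0, "rz": 0, "jaw": 1}, {"tx": 40, "ty": -40, "tz": 55, "rx": 0, "ry": 0, "rz": 0, "jaw": 1}, {"tx": 75, "ty": -75, "tz": 55, "rx": 0, "ry": 0, "rz": 0, "jaw": 1}, {"tx": 110, "ty": -110, "tz": 55, "rx": 0, "ry": 0, "rz": 0, "jaw": 1}, {"tx": 145, "ty": -145, "tz": 55, "rx": 0, "ry": 0, "rz": 0, "jaw": 1}, {"tx": 180, "ty": -180, "tz": 55, "rx": 0, "ry": 0, "rz": 0, "jaw": 1}, {"tx": 215, "ty": -215, "tz": 55, "rx": 0, "ry": 0, "rz": 0, "jaw": 1}, {"tx": 250, "ty": -250, "tz": 55, "rx": 0, "ry": 0, "rz": 0, "jaw": 1}, {"tx": 285, "ty": -285, "tz": 55, "rx": 0, "ry": 0, "rz": 0, "jaw": 1}, {"tx": 320, "ty": -320, "tz": 55, "rx": 0, "ry": 0, "rz": 0, "jaw": 1}, {"tx": 357, "ty": -356, "tz": 55, "rx": 0, "ry": 0, "rz": 0, "jaw": 1}, {"tx": 357, "ty": -356, "tz": 55, "rx": 0, "ry": 0, "rz": 0, "jaw": 1}]' --grip_force 60

```text
time_s: 1.55
position: [0.5443, 0.1581, 0.2589]
tool_rot: [[-0.94, 0.34, -0.001], [0.34, 0.94, -0.001], [0.0, -0.001, -1.0]]
ft_force: [-0.5, 0.4, 0.4]
grip_width: 0.0853
```

Run:
```python
from rig import env
import cv2
o=env.observe();print(o["position"],o["q"],o["time_s"])
d=env.get_image("wrist"); cv2.imwrite(f"pics/w2.png",d["image"][:,:,::-1])
d=env.get_image("scene"); cv2.imwrite(f"pics/s2.png",d["image"][:,:,::-1])
```

```text
[0.54432247 0.15812279 0.2589078 ] [ 4.26928634e+00  2.18112138e+01  6.54698377e+01 -6.82867531e-02
  9.27728779e+01 -6.58566316e+01] 1.55
```

View pics/w2.png

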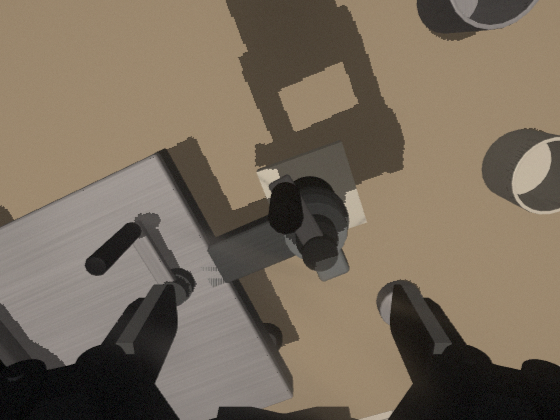

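View pics/s2.png

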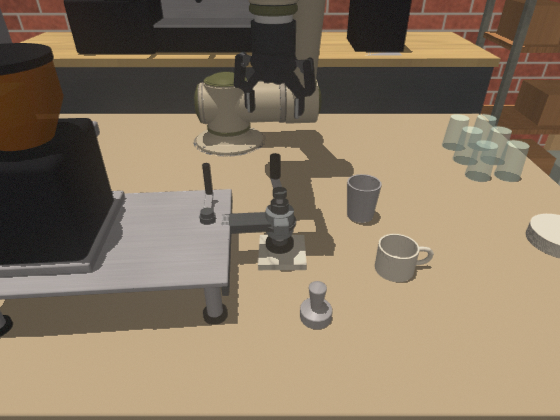

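Emit:
apply_moves --plan '[{"tx": -3, "ty": 4, "tz": -30, "rx": 0, "ry": 0, "rz": 0, "jaw": 1}, {"tx": -3, "ty": 4, "tz": -60, "rx": 0, "ry": 0, "rz": 0, "jaw": 1}, {"tx": -3, "ty": 4, "tz": -85, "rx": 0, "ry": 0, "rz": 0, "jaw": 1}, {"tx": -3, "ty": 4, "tz": -85, "rx": 0, "ry": 0, "rz": 0, "jaw": 0}, {"tx": -3, "ty": 4, "tz": -85, "rx": 0, "ry": 0, "rz": 0, "jaw": -0.3}, {"tx": -3, "ty": 4, "tz": -85, "rx": 0, "ry": 0, "rz": 0, "jaw": -1}, {"tx": -3, "ty": 4, "tz": -85, "rx": 0, "ry": 0, "rz": 0, "jaw": -1}, {"tx": -3, "ty": 4, "tz": -85, "rx": 0, "ry": 0, "rz": 0, "jaw": -1}, {"tx": -3, "ty": 4, "tz": -85, "rx": 0, "ry": 0, "rz": 0, "jaw": -1}, {"tx": -3, "ty": 4, "tz": -85, "rx": 0, "ry": 0, "rz": 0, "jaw": -1}]' --grip_force 60

```text
time_s: 2.65
position: [0.5389, 0.1648, 0.1765]
tool_rot: [[-0.941, 0.337, 0.001], [0.337, 0.941, -0.001], [-0.001, -0.001, -1.0]]
ft_force: [-4.0, -3.2, 9.5]
grip_width: 0.0186
```

Run:
```python
from rig import env
import cv2
o=env.observe();print(o)
d=env.get_image("side"); cv2.imwrite(f"pics/d3.png",d["image"][:,:,::-1])
d=env.get_image("scene"); cv2.imwrite(f"pics/s3.png",d["image"][:,:,::-1])
```

```text
{'time_s': 2.65, 'q': array([ 5.00005326e+00,  2.43958849e+01,  7.50463099e+01, -6.45587636e-02,
        8.05213017e+01, -6.52751409e+01]), 'qvel': array([ 0.02934349,  0.0478711 ,  0.06369733,  0.01813922, -0.00717303,
       -0.08472188]), 'joint_efforts': array([ 7.51852021e-01, -4.15524709e+01, -2.15966123e+01,  6.56642541e-01,
       -1.17684100e+00, -5.06400669e-03]), 'position': array([0.53886293, 0.16477735, 0.17649024]), 'tool_rot': array([[-9.41386622e-01,  3.37328761e-01,  7.31646904e-04],
       [ 3.37327941e-01,  9.41386613e-01, -1.05161282e-03],
       [-1.04350185e-03, -7.43169297e-04, -9.99999179e-01]]), 'ft_force': array([-3.974893  , -3.17993856,  9.46701672]), 'wrist_torque': array([-0.52141064,  0.75119194,  0.05203547]), 'grip_width': 0.01855002939851742}
```

View pics/d3.png

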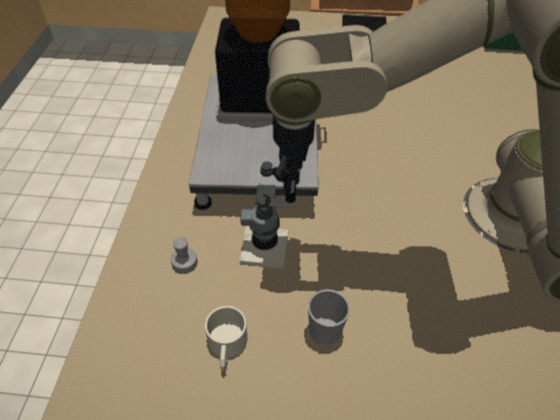

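View pics/s3.png

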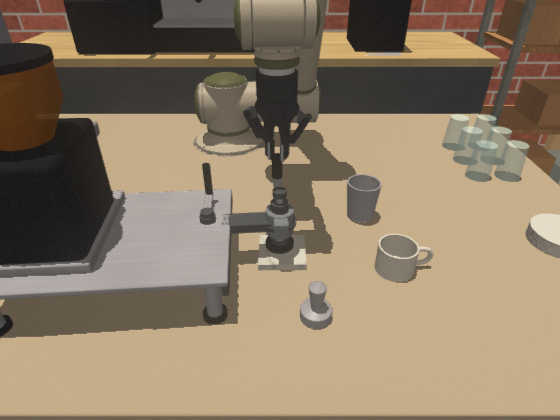

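```bash
cat > arc.py <<'E'
import sys,numpy as np,json
from rig import env
o=env.observe();p=o["position"]
c=np.array([float(sys.argv[3]),float(sys.argv[4])]) if len(sys.argv)>3 else np.array([.5953,.1722])
n=int(sys.argv[1]);d=float(sys.argv[2]);lead=float(sys.argv[5]) if len(sys.argv)>5 else .08
th=np.arctan2(*(p[:2]-c)[::-1]);r=np.hypot(*(p[:2]-c));u=np.array([np.cos(th),np.sin(th)]);t=np.array([u[1],-u[0]])
print("t",round(o["time_s"],2),"p",p.round(4),"th",round(th,3),"r",round(r*1e3,1),"F",o["ft_force"].round(2),"Frad",round(o["ft_force"][:2]@u,2),"Ftan(cw)",round(o["ft_force"][:2]@t,2),"tau",o["wrist_torque"].round(2),"w",o["grip_width"].round(4))
for k in range(1,n+1):
    a=th-k*d-lead; q=(c+.055*np.array([np.cos(a),np.sin(a)])-p[:2])*1e3
    print('{"tx": %.1f, "ty": %.1f, "tz": 0, "rx": 0, "ry": 0, "rz": 0, "jaw": -1},'%tuple(q),round(a,3))
E
python3 arc.py 8 .2
```

```text
Traceback (most recent call last):
  File "arc.py", line 7, in <module>
    print("t",round(o["time_s"],2),"p",p.round(4),"th",round(th,3),"r",round(r*1e3,1),"F",o["ft_force"].round(2),"Frad",round(o["ft_force"][:2]@u,2),"Ftan(cw)",round(o["ft_force"][:2]@t,2),"tau",o["wrist_torque"].round(2),"w",o["grip_width"].round(4))
                                                                                                                                                                                                                                  ^^^^^^^^^^^^^^^^^^^^^
AttributeError: 'float' object has no attribute 'round'
```

```bash
sed -i 's/o\["grip_width"\].round(4)/round(o["grip_width"],4)/' arc.py
python3 arc.py 8 .2
```

```text
t 2.75 p [0.5388 0.1648 0.1765] th -3.011 r 56.9 F [-4.55 -3.38  8.88] Frad 4.95 Ftan(cw) -2.75 tau [-0.47  0.72 -0.04] w 0.0191
{"tx": 2.1, "ty": 15.6, "tz": 0, "rx": 0, "ry": 0, "rz": 0, "jaw": -1}, -3.291
{"tx": 4.8, "ty": 26.2, "tz": 0, "rx": 0, "ry": 0, "rz": 0, "jaw": -1}, -3.491
{"tx": 9.5, "ty": 36.1, "tz": 0, "rx": 0, "ry": 0, "rz": 0, "jaw": -1}, -3.691
{"tx": 16.2, "ty": 44.9, "tz": 0, "rx": 0, "ry": 0, "rz": 0, "jaw": -1}, -3.891
{"tx": 24.4, "ty": 52.1, "tz": 0, "rx": 0, "ry": 0, "rz": 0, "jaw": -1}, -4.091
{"tx": 34.0, "ty": 57.6, "tz": 0, "rx": 0, "ry": 0, "rz": 0, "jaw": -1}, -4.291
{"tx": 44.4, "ty": 61.1, "tz": 0, "rx": 0, "ry": 0, "rz": 0, "jaw": -1}, -4.491
{"tx": 55.3, "ty": 62.4, "tz": 0, "rx": 0, "ry": 0, "rz": 0, "jaw": -1}, -4.691
```

Emit:
apply_moves --plan '[{"tx": 2, "ty": 15.5, "tz": 0, "rx": 0, "ry": 0, "rz": 0, "jaw": -1}, {"tx": 5, "ty": 26, "tz": 0, "rx": 0, "ry": 0, "rz": 0, "jaw": -1}, {"tx": 9.5, "ty": 36, "tz": 0, "rx": 0, "ry": 0, "rz": 0, "jaw": -1}, {"tx": 16, "ty": 45, "tz": 0, "rx": 0, "ry": 0, "rz": 0, "jaw": -1}, {"tx": 24.5, "ty": 52, "tz": 0, "rx": 0, "ry": 0, "rz": 0, "jaw": -1}, {"tx": 34, "ty": 57.5, "tz": 0, "rx": 0, "ry": 0, "rz": 0, "jaw": -1}, {"tx": 44.5, "ty": 61, "tz": 0, "rx": 0, "ry": 0, "rz": 0, "jaw": -1}, {"tx": 55.5, "ty": 62.5, "tz": 0, "rx": 0, "ry": 0, "rz": 0, "jaw": -1}]' --grip_force 60

```text
time_s: 3.55
position: [0.5933, 0.2256, 0.1766]
tool_rot: [[-0.941, 0.338, -0.003], [0.338, 0.941, -0.005], [0.001, -0.006, -1.0]]
ft_force: [-8.1, -11.6, 0.2]
grip_width: 0.0188
```

```bash
python3 arc.py 12 .2
```

```text
t 3.55 p [0.5933 0.2256 0.1766] th 1.609 r 53.5 F [ -8.05 -11.62   0.23] Frad -11.3 Ftan(cw) -8.49 tau [-2.13  1.39 -0.02] w 0.0188
{"tx": 15.2, "ty": -0.0, "tz": 0, "rx": 0, "ry": 0, "rz": 0, "jaw": -1}, 1.329
{"tx": 25.6, "ty": -3.7, "tz": 0, "rx": 0, "ry": 0, "rz": 0, "jaw": -1}, 1.129
{"tx": 35.0, "ty": -9.4, "tz": 0, "rx": 0, "ry": 0, "rz": 0, "jaw": -1}, 0.929
{"tx": 43.1, "ty": -16.8, "tz": 0, "rx": 0, "ry": 0, "rz": 0, "jaw": -1}, 0.729
{"tx": 49.5, "ty": -25.7, "tz": 0, "rx": 0, "ry": 0, "rz": 0, "jaw": -1}, 0.529
{"tx": 54.1, "ty": -35.7, "tz": 0, "rx": 0, "ry": 0, "rz": 0, "jaw": -1}, 0.329
{"tx": 56.6, "ty": -46.3, "tz": 0, "rx": 0, "ry": 0, "rz": 0, "jaw": -1}, 0.129
{"tx": 56.9, "ty": -57.3, "tz": 0, "rx": 0, "ry": 0, "rz": 0, "jaw": -1}, -0.071
{"tx": 55.0, "ty": -68.1, "tz": 0, "rx": 0, "ry": 0, "rz": 0, "jaw": -1}, -0.271
{"tx": 51.1, "ty": -78.4, "tz": 0, "rx": 0, "ry": 0, "rz": 0, "jaw": -1}, -0.471
{"tx": 45.1, "ty": -87.6, "tz": 0, "rx": 0, "ry": 0, "rz": 0, "jaw": -1}, -0.671
{"tx": 37.5, "ty": -95.5, "tz": 0, "rx": 0, "ry": 0, "rz": 0, "jaw": -1}, -0.871
```

```bash
python3 arc.py 12 .2 .594 .1707
```

```text
t 3.55 p [0.5933 0.2256 0.1766] th 1.584 r 54.9 F [ -8.05 -11.62   0.23] Frad -11.51 Ftan(cw) -8.21 tau [-2.13  1.39 -0.02] w 0.0188
{"tx": 15.2, "ty": -1.9, "tz": 0, "rx": 0, "ry": 0, "rz": 0, "jaw": -1}, 1.304
{"tx": 25.5, "ty": -5.8, "tz": 0, "rx": 0, "ry": 0, "rz": 0, "jaw": -1}, 1.104
{"tx": 34.7, "ty": -11.7, "tz": 0, "rx": 0, "ry": 0, "rz": 0, "jaw": -1}, 0.904
{"tx": 42.7, "ty": -19.3, "tz": 0, "rx": 0, "ry": 0, "rz": 0, "jaw": -1}, 0.704
{"tx": 48.9, "ty": -28.3, "tz": 0, "rx": 0, "ry": 0, "rz": 0, "jaw": -1}, 0.504
{"tx": 53.2, "ty": -38.4, "tz": 0, "rx": 0, "ry": 0, "rz": 0, "jaw": -1}, 0.304
{"tx": 55.4, "ty": -49.2, "tz": 0, "rx": 0, "ry": 0, "rz": 0, "jaw": -1}, 0.104
{"tx": 55.5, "ty": -60.2, "tz": 0, "rx": 0, "ry": 0, "rz": 0, "jaw": -1}, -0.096
{"tx": 53.4, "ty": -70.9, "tz": 0, "rx": 0, "ry": 0, "rz": 0, "jaw": -1}, -0.296
{"tx": 49.1, "ty": -81.1, "tz": 0, "rx": 0, "ry": 0, "rz": 0, "jaw": -1}, -0.496
{"tx": 43.0, "ty": -90.2, "tz": 0, "rx": 0, "ry": 0, "rz": 0, "jaw": -1}, -0.696
{"tx": 35.1, "ty": -97.9, "tz": 0, "rx": 0, "ry": 0, "rz": 0, "jaw": -1}, -0.896
```

Emit:
apply_moves --plan '[{"tx": 15, "ty": -2, "tz": 0, "rx": 0, "ry": 0, "rz": 0, "jaw": -1}, {"tx": 25.5, "ty": -6, "tz": 0, "rx": 0, "ry": 0, "rz": 0, "jaw": -1}, {"tx": 34.5, "ty": -11.5, "tz": 0, "rx": 0, "ry": 0, "rz": 0, "jaw": -1}, {"tx": 42.5, "ty": -19.5, "tz": 0, "rx": 0, "ry": 0, "rz": 0, "jaw": -1}, {"tx": 49, "ty": -28.5, "tz": 0, "rx": 0, "ry": 0, "rz": 0, "jaw": -1}, {"tx": 53, "ty": -38.5, "tz": 0, "rx": 0, "ry": 0, "rz": 0, "jaw": -1}, {"tx": 55.5, "ty": -49, "tz": 0, "rx": 0, "ry": 0, "rz": 0, "jaw": -1}, {"tx": 55.5, "ty": -60, "tz": 0, "rx": 0, "ry": 0, "rz": 0, "jaw": -1}]'

```text
time_s: 4.35
position: [0.6484, 0.1674, 0.1767]
tool_rot: [[-0.942, 0.336, -0.004], [0.336, 0.942, -0.002], [0.003, -0.003, -1.0]]
ft_force: [-1.2, 8.3, -2.8]
grip_width: 0.0187
```

```bash
python3 arc.py 12 .2 .594 .1707
```

```text
t 4.35 p [0.6484 0.1674 0.1767] th -0.061 r 54.5 F [-1.25  8.3  -2.83] Frad -1.75 Ftan(cw) -8.2 tau [1.43 0.21 0.01] w 0.0187
{"tx": -2.5, "ty": -15.1, "tz": 0, "rx": 0, "ry": 0, "rz": 0, "jaw": -1}, -0.341
{"tx": -7.2, "ty": -25.0, "tz": 0, "rx": 0, "ry": 0, "rz": 0, "jaw": -1}, -0.541
{"tx": -13.8, "ty": -33.8, "tz": 0, "rx": 0, "ry": 0, "rz": 0, "jaw": -1}, -0.741
{"tx": -22.0, "ty": -41.1, "tz": 0, "rx": 0, "ry": 0, "rz": 0, "jaw": -1}, -0.941
{"tx": -31.5, "ty": -46.7, "tz": 0, "rx": 0, "ry": 0, "rz": 0, "jaw": -1}, -1.141
{"tx": -41.8, "ty": -50.2, "tz": 0, "rx": 0, "ry": 0, "rz": 0, "jaw": -1}, -1.341
{"tx": -52.7, "ty": -51.7, "tz": 0, "rx": 0, "ry": 0, "rz": 0, "jaw": -1}, -1.541
{"tx": -63.7, "ty": -50.9, "tz": 0, "rx": 0, "ry": 0, "rz": 0, "jaw": -1}, -1.741
{"tx": -74.3, "ty": -47.9, "tz": 0, "rx": 0, "ry": 0, "rz": 0, "jaw": -1}, -1.941
{"tx": -84.1, "ty": -43.0, "tz": 0, "rx": 0, "ry": 0, "rz": 0, "jaw": -1}, -2.141
{"tx": -92.7, "ty": -36.1, "tz": 0, "rx": 0, "ry": 0, "rz": 0, "jaw": -1}, -2.341
{"tx": -99.8, "ty": -27.8, "tz": 0, "rx": 0, "ry": 0, "rz": 0, "jaw": -1}, -2.541
```

Emit:
apply_moves --plan '[{"tx": -2.5, "ty": -15, "tz": 0, "rx": 0, "ry": 0, "rz": 0, "jaw": -1}, {"tx": -7, "ty": -25, "tz": 0, "rx": 0, "ry": 0, "rz": 0, "jaw": -1}, {"tx": -14, "ty": -34, "tz": 0, "rx": 0, "ry": 0, "rz": 0, "jaw": -1}, {"tx": -22, "ty": -41, "tz": 0, "rx": 0, "ry": 0, "rz": 0, "jaw": -1}, {"tx": -31.5, "ty": -46.5, "tz": 0, "rx": 0, "ry": 0, "rz": 0, "jaw": -1}, {"tx": -42, "ty": -50, "tz": 0, "rx": 0, "ry": 0, "rz": 0, "jaw": -1}, {"tx": -52.5, "ty": -51.5, "tz": 0, "rx": 0, "ry": 0, "rz": 0, "jaw": -1}, {"tx": -63.5, "ty": -51, "tz": 0, "rx": 0, "ry": 0, "rz": 0, "jaw": -1}]'

```text
time_s: 5.15
position: [0.5861, 0.1156, 0.1769]
tool_rot: [[-0.941, 0.337, -0.0], [0.337, 0.941, -0.002], [-0.001, -0.002, -1.0]]
ft_force: [8.1, -0.9, -7.4]
grip_width: 0.0186
```

```bash
python3 arc.py 6 .15 .594 .1707
```

```text
t 5.15 p [0.5861 0.1156 0.1769] th -1.713 r 55.7 F [ 8.06 -0.92 -7.42] Frad -0.23 Ftan(cw) -8.11 tau [-0.01 -1.41  0.01] w 0.0186
{"tx": -12.1, "ty": 3.9, "tz": 0, "rx": 0, "ry": 0, "rz": 0, "jaw": -1}, -1.943
{"tx": -19.5, "ty": 7.4, "tz": 0, "rx": 0, "ry": 0, "rz": 0, "jaw": -1}, -2.093
{"tx": -26.4, "ty": 12.0, "tz": 0, "rx": 0, "ry": 0, "rz": 0, "jaw": -1}, -2.243
{"tx": -32.4, "ty": 17.6, "tz": 0, "rx": 0, "ry": 0, "rz": 0, "jaw": -1}, -2.393
{"tx": -37.6, "ty": 24.1, "tz": 0, "rx": 0, "ry": 0, "rz": 0, "jaw": -1}, -2.543
{"tx": -41.7, "ty": 31.2, "tz": 0, "rx": 0, "ry": 0, "rz": 0, "jaw": -1}, -2.693
```

Emit:
apply_moves --plan '[{"tx": -12, "ty": 4, "tz": -1, "rx": 0, "ry": 0, "rz": 0, "jaw": -1}, {"tx": -19.5, "ty": 7.5, "tz": -1.5, "rx": 0, "ry": 0, "rz": 0, "jaw": -1}, {"tx": -26.5, "ty": 12, "tz": -1.5, "rx": 0, "ry": 0, "rz": 0, "jaw": -1}, {"tx": -32.5, "ty": 17.5, "tz": -1.5, "rx": 0, "ry": 0, "rz": 0, "jaw": -1}]'

```text
time_s: 5.55
position: [0.5547, 0.1314, 0.1767]
tool_rot: [[-0.941, 0.338, 0.004], [0.338, 0.941, -0.006], [-0.006, -0.004, -1.0]]
ft_force: [3.6, -8.5, 0.0]
grip_width: 0.0186
```

```bash
python3 arc.py 5 .1 .594 .1707
```

```text
t 5.55 p [0.5547 0.1314 0.1767] th -2.356 r 55.6 F [ 3.63 -8.5   0.03] Frad 3.45 Ftan(cw) -8.58 tau [-1.4  -0.55 -0.01] w 0.0186
{"tx": -5.9, "ty": 8.0, "tz": 0, "rx": 0, "ry": 0, "rz": 0, "jaw": -1}, -2.536
{"tx": -8.8, "ty": 12.7, "tz": 0, "rx": 0, "ry": 0, "rz": 0, "jaw": -1}, -2.636
{"tx": -11.2, "ty": 17.7, "tz": 0, "rx": 0, "ry": 0, "rz": 0, "jaw": -1}, -2.736
{"tx": -13.1, "ty": 22.8, "tz": 0, "rx": 0, "ry": 0, "rz": 0, "jaw": -1}, -2.836
{"tx": -14.5, "ty": 28.1, "tz": 0, "rx": 0, "ry": 0, "rz": 0, "jaw": -1}, -2.936
```

Emit:
apply_moves --plan '[{"tx": -6, "ty": 8, "tz": 0, "rx": 0, "ry": 0, "rz": 0, "jaw": -1}, {"tx": -9, "ty": 12.5, "tz": 0, "rx": 0, "ry": 0, "rz": 0, "jaw": -1}, {"tx": -11.5, "ty": 17.5, "tz": 0, "rx": 0, "ry": 0, "rz": 0, "jaw": -1}, {"tx": -13.5, "ty": 22.5, "tz": 0, "rx": 0, "ry": 0, "rz": 0, "jaw": -1}]'

```text
time_s: 5.95
position: [0.5415, 0.1525, 0.1768]
tool_rot: [[-0.941, 0.339, 0.004], [0.339, 0.941, -0.009], [-0.007, -0.007, -1.0]]
ft_force: [2.9, -8.4, -5.9]
grip_width: 0.0187
```

```bash
python3 arc.py 5 .1 .5937 .1704
```

```text
t 5.95 p [0.5415 0.1525 0.1768] th -2.811 r 55.2 F [ 2.95 -8.35 -5.86] Frad -0.07 Ftan(cw) -8.86 tau [-1.21 -0.37  0.02] w 0.0187
{"tx": -2.1, "ty": 9.7, "tz": 0, "rx": 0, "ry": 0, "rz": 0, "jaw": -1}, -2.991
{"tx": -2.7, "ty": 15.1, "tz": 0, "rx": 0, "ry": 0, "rz": 0, "jaw": -1}, -3.091
{"tx": -2.7, "ty": 20.6, "tz": 0, "rx": 0, "ry": 0, "rz": 0, "jaw": -1}, -3.191
{"tx": -2.1, "ty": 26.1, "tz": 0, "rx": 0, "ry": 0, "rz": 0, "jaw": -1}, -3.291
{"tx": -1.1, "ty": 31.5, "tz": 0, "rx": 0, "ry": 0, "rz": 0, "jaw": -1}, -3.391
```

Emit:
apply_moves --plan '[{"tx": -2, "ty": 9.5, "tz": -1, "rx": 0.009, "ry": 0.004, "rz": 0, "jaw": -1}, {"tx": -2.5, "ty": 15, "tz": -1.5, "rx": 0.009, "ry": 0.004, "rz": 0, "jaw": -1}, {"tx": -2.5, "ty": 20.5, "tz": -1.5, "rx": 0.009, "ry": 0.004, "rz": 0, "jaw": -1}]'

```text
time_s: 6.25
position: [0.5386, 0.1715, 0.1766]
tool_rot: [[-0.94, 0.34, 0.001], [0.34, 0.94, -0.003], [-0.002, -0.003, -1.0]]
ft_force: [-4.2, -8.8, 5.1]
grip_width: 0.0187
```

```bash
python3 arc.py 5 .1 .5937 .1704
```

```text
t 6.25 p [0.5386 0.1715 0.1766] th 3.121 r 55.1 F [-4.21 -8.82  5.11] Frad 4.03 Ftan(cw) -8.9 tau [-1.62  0.77 -0.09] w 0.0187
{"tx": 1.2, "ty": 9.8, "tz": 0, "rx": 0, "ry": 0, "rz": 0, "jaw": -1}, 2.941
{"tx": 2.6, "ty": 15.2, "tz": 0, "rx": 0, "ry": 0, "rz": 0, "jaw": -1}, 2.841
{"tx": 4.4, "ty": 20.3, "tz": 0, "rx": 0, "ry": 0, "rz": 0, "jaw": -1}, 2.741
{"tx": 6.8, "ty": 25.3, "tz": 0, "rx": 0, "ry": 0, "rz": 0, "jaw": -1}, 2.641
{"tx": 9.7, "ty": 30.0, "tz": 0, "rx": 0, "ry": 0, "rz": 0, "jaw": -1}, 2.541
```

Emit:
apply_moves --plan '[{"tx": 1, "ty": 10, "tz": 0, "rx": 0.003, "ry": 0.001, "rz": 0, "jaw": -1}, {"tx": 2.5, "ty": 15, "tz": 0, "rx": 0.003, "ry": 0.001, "rz": 0, "jaw": -1}, {"tx": 4.5, "ty": 20.5, "tz": 0, "rx": 0.003, "ry": 0.001, "rz": 0, "jaw": -1}]'

```text
time_s: 6.55
position: [0.5423, 0.1904, 0.1767]
tool_rot: [[-0.94, 0.341, -0.003], [0.341, 0.94, -0.004], [0.001, -0.005, -1.0]]
ft_force: [-4.6, -10.5, -0.9]
grip_width: 0.0185
```

```bash
python3 arc.py 5 .1 .5937 .1704
```

```text
t 6.55 p [0.5423 0.1904 0.1767] th 2.771 r 55.2 F [ -4.59 -10.48  -0.93] Frad 0.49 Ftan(cw) -11.43 tau [-1.71  0.69 -0.02] w 0.0185
{"tx": 4.6, "ty": 8.8, "tz": 0, "rx": 0, "ry": 0, "rz": 0, "jaw": -1}, 2.591
{"tx": 7.7, "ty": 13.3, "tz": 0, "rx": 0, "ry": 0, "rz": 0, "jaw": -1}, 2.491
{"tx": 11.2, "ty": 17.5, "tz": 0, "rx": 0, "ry": 0, "rz": 0, "jaw": -1}, 2.391
{"tx": 15.2, "ty": 21.4, "tz": 0, "rx": 0, "ry": 0, "rz": 0, "jaw": -1}, 2.291
{"tx": 19.5, "ty": 24.8, "tz": 0, "rx": 0, "ry": 0, "rz": 0, "jaw": -1}, 2.191
```

Emit:
apply_moves --plan '[{"tx": 3, "ty": 6.5, "tz": 0, "rx": 0.004, "ry": -0.003, "rz": 0, "jaw": -1}]'

```text
time_s: 6.65
position: [0.5444, 0.1952, 0.1767]
tool_rot: [[-0.94, 0.342, -0.003], [0.342, 0.94, -0.004], [0.001, -0.005, -1.0]]
ft_force: [-4.0, -9.5, -2.6]
grip_width: 0.0188
```

```bash
python3 arc.py 2 .05 .5937 .1704 .1
```

```text
t 6.65 p [0.5444 0.1952 0.1767] th 2.675 r 55.2 F [-3.97 -9.53 -2.56] Frad -0.73 Ftan(cw) -10.3 tau [-1.8   0.68 -0.02] w 0.0188
{"tx": 4.4, "ty": 7.0, "tz": 0, "rx": 0, "ry": 0, "rz": 0, "jaw": -1}, 2.525
{"tx": 6.1, "ty": 9.2, "tz": 0, "rx": 0, "ry": 0, "rz": 0, "jaw": -1}, 2.475
```

```bash
cat > avg.py <<'E'
import numpy as np
from rig import env
import cv2,sys
c=np.array([.5937,.1704]);R=[]
for i in range(6):
    d=env.get_image("side" if i%2 else "scene");o=env.observe();p=o["position"][:2]-c;u=p/np.hypot(*p);t=np.array([u[1],-u[0]])
    R.append((o["ft_force"][:2]@t,o["wrist_torque"][1]*t[0]-o["wrist_torque"][0]*t[1],.081-np.arctan2(u[1],u[0])))
    if len(sys.argv)>1 and i<2: cv2.imwrite("pics/%s%s.png"%(sys.argv[1],"d" if i%2 else "s"),d["image"][:,:,::-1])
R=np.array(R);print(R.round(2),R.mean(0).round(3),R[0,2]+4*np.pi,o["time_s"])
E
python3 avg.py k1
```

```text
[[-8.12  1.39 -2.58]
 [-5.33  0.99 -2.58]
 [-4.52  0.91 -2.58]
 [-4.89  0.94 -2.58]
 [-5.33  0.97 -2.58]
 [-5.08  0.89 -2.58]] [-5.544  1.016 -2.58 ] 9.988060820472311 6.95
```

Run:
```python
import numpy as np
from rig import env
p=env.observe()["position"];c=np.array([.5937,.1704]);print(p,env.observe()["tool_rot"][:,2])
for q in (10.08,10.17,10.25,10.27):
    a=.081-q;print(q,((c+.055*np.array([np.cos(a),np.sin(a)])-p[:2])*1e3).round(1))
```

```text
[0.54478993 0.19588962 0.17671256] [-0.00150999 -0.00231051 -0.99999619]
10.08 [2.7 4.4]
10.17 [5.6 8.4]
10.25 [ 8.5 11.8]
10.27 [ 9.2 12.6]
```

View pics/k1s.png

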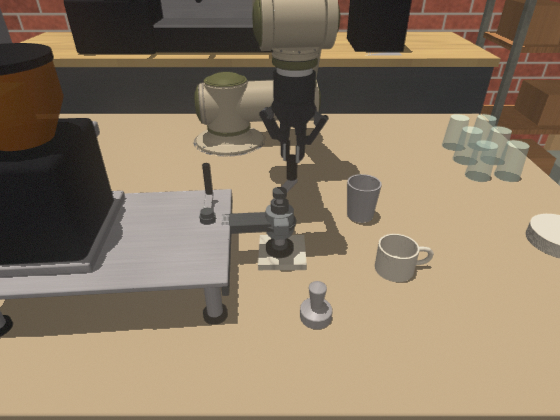

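The picture shows the fingers on the knob at about (291,165) and the foot now on or near the slab at (280,247).

Emit:
apply_moves --plan '[{"tx": 2.7, "ty": 4.4, "tz": -0.5, "rx": 0.002, "ry": -0.001, "rz": 0, "jaw": -1}, {"tx": 5.6, "ty": 8.4, "tz": -0.5, "rx": 0.002, "ry": -0.001, "rz": 0, "jaw": -1}]'

```text
time_s: 7.15
position: [0.5491, 0.2027, 0.1766]
tool_rot: [[-0.94, 0.342, -0.004], [0.342, 0.94, -0.004], [0.002, -0.005, -1.0]]
ft_force: [-7.1, -8.3, 2.1]
grip_width: 0.0186
```

```bash
sed -i 's/range(6)/range(int(sys.argv[2]) if len(sys.argv)>2 else 6)/' avg.py; python3 arc.py 1 .09 .5937 .1704 .03
python3 - <<'E'
import numpy as np
from rig import env
o=env.observe();c=np.array([.5937,.1704]);p=o["position"][:2]-c;u=p/np.hypot(*p);t=np.array([u[1],-u[0]])
print("q",.081-np.arctan2(u[1],u[0])+4*np.pi,"tauN",(o["wrist_torque"][1]*t[0]-o["wrist_torque"][0]*t[1])/.171)
for q in (10.25,10.27,10.29):
    a=.081-q;print(q,((c+.055*np.array([np.cos(a),np.sin(a)])-o["position"][:2])*1e3).round(1))
E
```

```text
t 7.15 p [0.5491 0.2027 0.1766] th 2.516 r 55.1 F [-7.09 -8.26  2.06] Frad 0.9 Ftan(cw) -10.85 tau [-1.46  1.22  0.01] w 0.0186
{"tx": 4.2, "ty": 5.1, "tz": 0, "rx": 0, "ry": 0, "rz": 0, "jaw": -1}, 2.396
q 10.131679556971056 tauN 11.121647882559518
10.25 [4.2 5. ]
10.27 [4.9 5.8]
10.29 [5.7 6.6]
```

Emit:
apply_moves --plan '[{"tx": 2.8, "ty": 3.5, "tz": -0.5, "rx": 0.004, "ry": -0.003, "rz": 0, "jaw": -1}, {"tx": 5.5, "ty": 6.3, "tz": -0.5, "rx": 0.004, "ry": -0.003, "rz": 0, "jaw": -1}]'

```text
time_s: 7.35
position: [0.553, 0.2075, 0.1766]
tool_rot: [[-0.939, 0.343, -0.005], [0.343, 0.939, -0.003], [0.003, -0.005, -1.0]]
ft_force: [-8.9, -7.4, 2.4]
grip_width: 0.0188
```

```bash
cat > m.py <<'E'
import numpy as np,sys
from rig import env
o=env.observe();c=np.array([.5937,.1704]);p=o["position"][:2]-c;u=p/np.hypot(*p);t=np.array([u[1],-u[0]])
print(o["time_s"],"q",.081-np.arctan2(u[1],u[0])+4*np.pi,"F",-o["ft_force"][:2]@t,"tauN",(o["wrist_torque"][1]*t[0]-o["wrist_torque"][0]*t[1])/.171, o["tool_rot"][:,2],o["ft_force"])
for q in map(float,sys.argv[1:]):
    a=.081-q;print(q,((c+.055*np.array([np.cos(a),np.sin(a)])-o["position"][:2])*1e3).round(1))
E
python3 m.py 10.3 10.32 10.34 10.36 10.38 10.4
```

```text
7.35 q 10.244077073428462 F 11.430105950559946 tauN 11.299516206548226 [-0.00482639 -0.003342   -0.99998277] [-8.86805389 -7.38443162  2.35288171]
10.3 [2.2 2.2]
10.32 [3.  2.9]
10.34 [3.8 3.7]
10.36 [4.6 4.4]
10.38 [5.4 5.1]
10.4 [6.3 5.8]
```

Emit:
apply_moves --plan '[{"tx": 3, "ty": 3, "tz": -0.5, "rx": 0.003, "ry": -0.005, "rz": 0, "jaw": -1}, {"tx": 6.5, "ty": 6, "tz": -0.5, "rx": 0.003, "ry": -0.005, "rz": 0, "jaw": -1}]'

```text
time_s: 7.55
position: [0.5576, 0.212, 0.1766]
tool_rot: [[-0.939, 0.343, -0.004], [0.343, 0.939, -0.004], [0.003, -0.005, -1.0]]
ft_force: [-8.8, -8.0, 3.3]
grip_width: 0.0189
```

```bash
python3 m.py 10.4 10.42; python3 avg.py k2; python3 m.py
```

```text
7.55 q 10.361903543709676 F 11.855450592985841 tauN 11.807174367294058 [-0.00421482 -0.00377272 -0.999984  ] [-8.76041754 -7.99340478  3.26168064]
10.4 [1.6 1.3]
10.42 [2.5 2. ]
[[-10.57   1.78  -2.19]
 [ -8.62   1.51  -2.19]
 [ -7.93   1.5   -2.19]
 [ -8.63   1.46  -2.19]
 [ -9.78   1.45  -2.19]
 [ -8.73   1.4   -2.19]] [-9.044  1.517 -2.189] 10.378697686524498 7.85
7.85 q 10.376816014507215 F 8.725719209341378 tauN 8.170107124444268 [-0.00245618 -0.00256585 -0.99999369] [-7.04244121 -5.18337983  2.43943196]
```

Emit:
apply_moves --plan '[{"tx": 0, "ty": 0, "tz": 0, "rx": 0, "ry": 0, "rz": 0, "jaw": -1}, {"tx": 0, "ty": 0, "tz": 0, "rx": 0, "ry": 0, "rz": 0, "jaw": -0.2}, {"tx": 0, "ty": 0, "tz": 0, "rx": 0, "ry": 0, "rz": 0, "jaw": 0.2}, {"tx": 0, "ty": 0, "tz": 0, "rx": 0, "ry": 0, "rz": 0, "jaw": 0.5}, {"tx": 0, "ty": 0, "tz": 0, "rx": 0, "ry": 0, "rz": 0, "jaw": 0.5}, {"tx": 0, "ty": 0, "tz": 20, "rx": 0, "ry": 0, "rz": 0, "jaw": 0.5}, {"tx": 0, "ty": 0, "tz": 45, "rx": 0, "ry": 0, "rz": 0, "jaw": 0.5}, {"tx": 0, "ty": 0, "tz": 80, "rx": 0, "ry": 0, "rz": 0, "jaw": 0.5}, {"tx": 0, "ty": 0, "tz": 90, "rx": 0, "ry": 0, "rz": 0, "jaw": 0.5}]'

```text
time_s: 8.75
position: [0.5592, 0.2128, 0.2706]
tool_rot: [[-0.939, 0.343, 0.004], [0.343, 0.939, -0.001], [-0.004, 0.0, -1.0]]
ft_force: [-0.4, -0.6, 0.3]
grip_width: 0.0641
```

Run:
```python
from rig import env
import cv2
o=env.observe();print(o["position"],o["ft_force"],o["grip_width"],o["time_s"],o["q"])
d=env.get_image("side"); cv2.imwrite("pics/d4.png",d["image"][:,:,::-1])
d=env.get_image("scene"); cv2.imwrite("pics/s4.png",d["image"][:,:,::-1])
a=cv2.imread("pics/s4.png")[140:290,170:330]
cv2.imwrite("pics/s4c.png",cv2.resize(a,(640,600),interpolation=cv2.INTER_CUBIC))
```

```text
[0.5592414  0.21275393 0.27056179] [-0.40109455 -0.62739301  0.25750547] 0.0641231449013008 8.75 [  9.55997083  24.84706364  58.76375212  -0.11775228  96.17952343
 -60.39987907]
```

View pics/s4c.png

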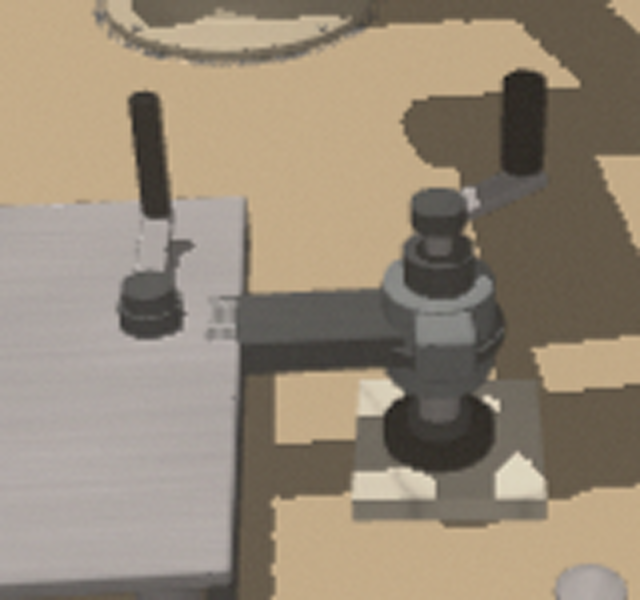

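View pics/d4.png

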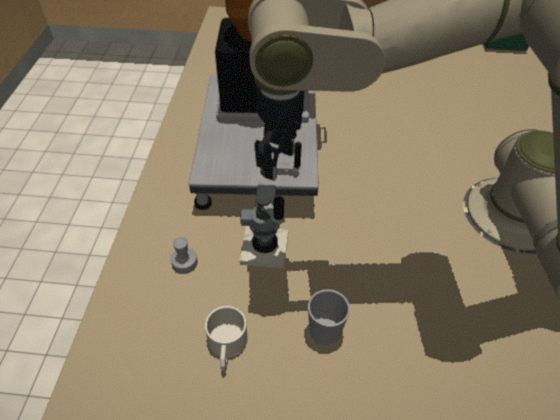

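View pics/s4.png

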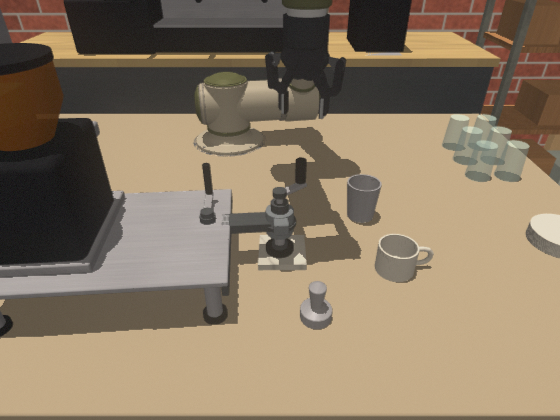

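Run:
```python
from h import *
import pickle
c=pickle.load(open("cams.pkl","rb"))
a=.081-10.377
k=st((.5937,.1704,0),(.055*np.cos(a),.055*np.sin(a),.212))
print("knob pred scene",proj(c["scene"],k),"side",proj(c["side"],k))
for y in (-.02,-.16):print("grinder front",proj(c["scene"],[.46,y,.43]),proj(c["side"],[.46,y,.43]))
s=np.array([.5945,.171,.081])
for P in ((-.16,-.33,.432),(.14,-.33,.432),(-.16,-.33,.1),(.14,-.33,.1)):
  w=st(s,P);print(w,proj(c["scene"],w),proj(c["side"],w))
```

```text
knob pred scene [300.57835828 158.88075914] side [279.53478937 199.20644042]
grinder front [176.73269101  29.5582793 ] [344.73322708  35.87827294]
grinder front [101.51807298  29.5898114 ] [345.98808863   0.67954404]
[ 0.46172537 -0.17086386  0.432     ] [95.05311746 28.60805352] [345.35031999  -2.77177132]
[ 0.76074176 -0.14659042  0.432     ] [22.32556309 74.17256965] [202.26527943  -4.72560155]
[ 0.46172537 -0.17086386  0.1       ] [131.83442259 183.19919969] [331.62943615 122.50268359]
[ 0.76074176 -0.14659042  0.1       ] [ 92.2568518  272.66472487] [216.02899932 120.32636401]
```

Emit:
apply_moves --plan '[{"tx": -5, "ty": -40, "tz": 0, "rx": 0, "ry": 0, "rz": 0, "jaw": 0.5}, {"tx": -10, "ty": -80, "tz": 0, "rx": 0, "ry": 0, "rz": 0, "jaw": 0.5}, {"tx": -15, "ty": -120, "tz": 0, "rx": 0, "ry": 0, "rz": 0, "jaw": 0.5}, {"tx": -20, "ty": -160, "tz": 0, "rx": 0, "ry": 0, "rz": 0, "jaw": 0.5}, {"tx": -23, "ty": -191.5, "tz": 0, "rx": 0, "ry": 0, "rz": 0, "jaw": 0.5}, {"tx": -23, "ty": -191.5, "tz": 0, "rx": 0, "ry": 0, "rz": 0, "jaw": 0.5}, {"tx": -23, "ty": -191.5, "tz": -30, "rx": 0, "ry": 0, "rz": 0, "jaw": 0.5}, {"tx": -23, "ty": -191.5, "tz": -60, "rx": 0, "ry": 0, "rz": 0, "jaw": 0.5}, {"tx": -23, "ty": -191.5, "tz": -60, "rx": 0, "ry": 0, "rz": 0, "jaw": 0.5}]'

```text
time_s: 9.75
position: [0.5336, 0.0221, 0.2037]
tool_rot: [[-0.939, 0.343, -0.008], [0.343, 0.939, -0.0], [0.008, -0.003, -1.0]]
ft_force: [1.2, 0.6, 0.8]
grip_width: 0.0643
```

Run:
```python
from rig import env
import cv2
o=env.observe();print(o["position"],o["ft_force"],o["grip_width"],o["time_s"],o["q"],o["tool_rot"])
d=env.get_image("wrist"); cv2.imwrite("pics/w5.png",d["image"][:,:,::-1])
d=env.get_image("scene"); cv2.imwrite("pics/s5.png",d["image"][:,:,::-1])
```

```text
[0.53358335 0.02205251 0.20370918] [1.22135565 0.61448001 0.82602348] 0.06432313694710404 9.75 [-10.29738997  20.49903801  76.655728    -0.08558128  83.3060303
 -80.24814504] [[-9.39428649e-01  3.42646957e-01 -8.17783921e-03]
 [ 3.42658584e-01  9.39460001e-01 -2.19970838e-05]
 [ 7.67521560e-03 -2.82287150e-03 -9.99966561e-01]]
```

View pics/w5.png

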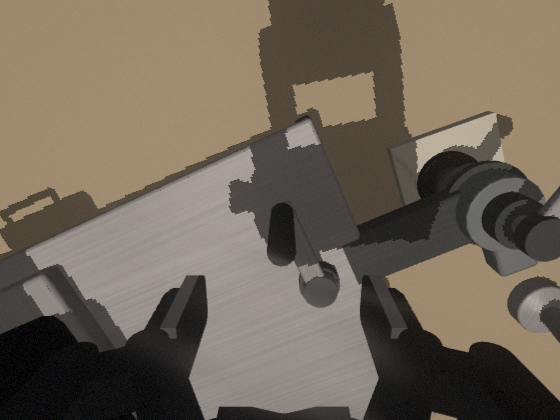

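View pics/s5.png

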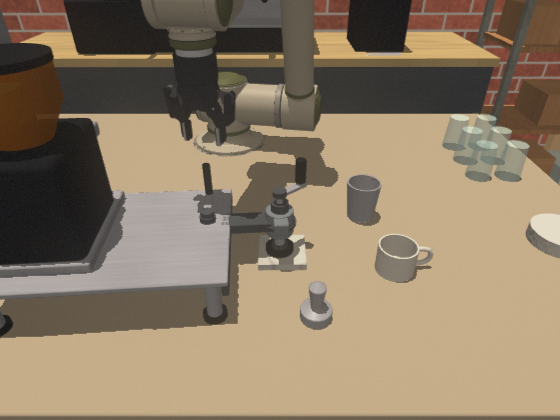

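Emit:
apply_moves --plan '[{"tx": 2.5, "ty": -0.5, "tz": -20, "rx": 0, "ry": -0.008, "rz": 0, "jaw": 0.5}, {"tx": 2.5, "ty": -0.5, "tz": -45, "rx": 0, "ry": -0.008, "rz": 0, "jaw": 0.5}, {"tx": 2.5, "ty": -0.5, "tz": -45, "rx": 0, "ry": -0.008, "rz": 0, "jaw": 0}, {"tx": 2.5, "ty": -0.5, "tz": -45, "rx": 0, "ry": -0.008, "rz": 0, "jaw": -1}, {"tx": 2.5, "ty": -0.5, "tz": -45, "rx": 0, "ry": -0.008, "rz": 0, "jaw": -1}, {"tx": 2.5, "ty": -0.5, "tz": -45, "rx": 0, "ry": -0.008, "rz": 0, "jaw": -1}, {"tx": 2.5, "ty": -0.5, "tz": -45, "rx": 0, "ry": -0.008, "rz": 0, "jaw": -1}]' --grip_force 35

```text
time_s: 10.55
position: [0.5386, 0.0211, 0.1639]
tool_rot: [[-0.94, 0.342, 0.009], [0.342, 0.94, -0.002], [-0.009, 0.001, -1.0]]
ft_force: [0.1, 0.9, 3.2]
grip_width: 0.0002
```

```bash
cat > cl.py <<'E'
import numpy as np,sys
from rig import env
o=env.observe();p=o["position"]
c=np.array([.6058,.0262]);d=p[:2]-c
th=np.arctan2(d[1],d[0]);u=d/np.hypot(*d);t=np.array([-u[1],u[0]])
print(o["time_s"],p,"lever",(th-.081-np.pi)%(2*np.pi),"r",np.hypot(*d),"F",o["ft_force"],"Frad",o["ft_force"][:2]@u,"Ftan",o["ft_force"][:2]@t,o["grip_width"],"j6",o["q"][5],"z",o["tool_rot"][:,2])
for k in range(1,int(sys.argv[1])+1):
    a=th+k*float(sys.argv[2])+.02;print((c+.07*np.array([np.cos(a),np.sin(a)])-p[:2])*1e3)
E
python3 cl.py 12 .1
```

```text
10.55 [0.53860167 0.02111175 0.16394573] lever 6.277760942171559 r 0.06739069091009994 F [0.11790674 0.89563843 3.1865563 ] Frad -0.1851941986546176 Ftan -0.8841794486388629 0.00021594770128938786 j6 -80.31593508594824 z [ 0.0093383  -0.00186741 -0.99995465]
[-1.46719219 -8.51493868]
[  0.23390192 -15.30209266]
[  2.60408241 -21.8855131 ]
[  5.61966724 -28.19942064]
[  9.25052566 -34.18072881]
[ 13.46037934 -39.76967435]
[ 18.20716482 -44.91041436]
[ 23.44345378 -49.55158428]
[ 29.11692696 -53.64681106]
[ 35.17089688 -57.15517655]
[ 41.54487429 -60.04162632]
[ 48.1751725  -62.27731993]
```

Run:
```python
from rig import env
import cv2
for n,k in (("wrist","w6"),("scene","s6"),("side","d6")):
  d=env.get_image(n); cv2.imwrite(f"pics/{k}.png",d["image"][:,:,::-1])
a=cv2.imread("pics/s6.png")[80:230,140:300]; a=cv2.resize(a,(640,600),interpolation=cv2.INTER_CUBIC);cv2.imwrite("pics/s6c.png",a)
a=cv2.imread("pics/d6.png")[100:250,200:360]; a=cv2.resize(a,(640,600),interpolation=cv2.INTER_CUBIC);cv2.imwrite("pics/d6c.png",a)
```

```text
(no output)
```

View pics/s6c.png

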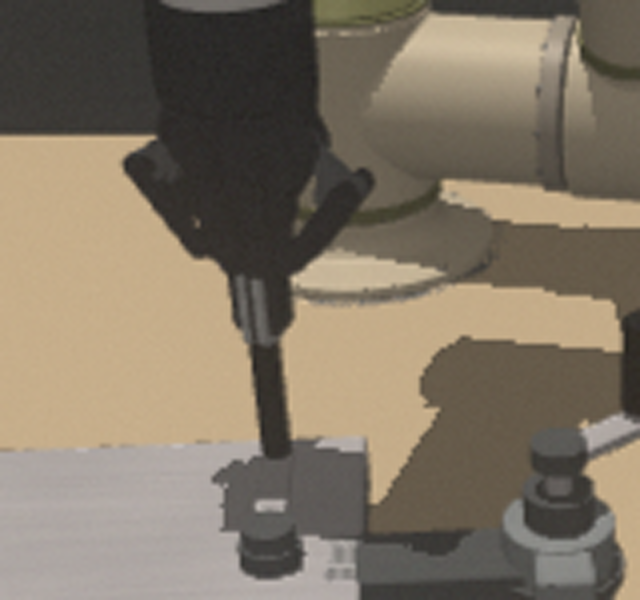

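View pics/d6c.png

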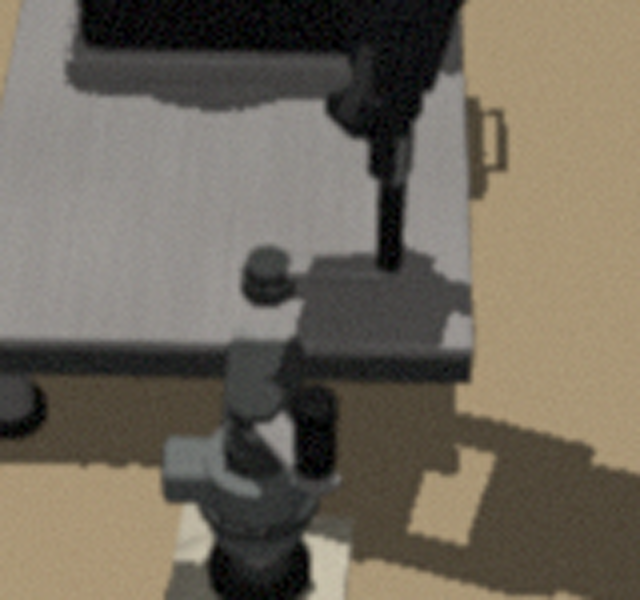

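View pics/w6.png

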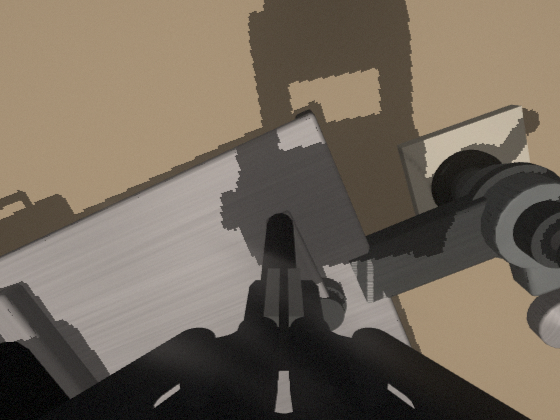

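Run:
```python
from h import *
import pickle
c=pickle.load(open("cams.pkl","rb"))
for P in ([.5386,.0211,.1639],[.5386,.0211,.183],[.5365,.0216,.19]):
  a=proj(c["scene"],P);b=proj(c["side"],P);print(P,(a-[140,80])*4,(b-[200,100])*4)
from rig import env
print(env.grip_depth,env.observe())
```

```text
[0.5386, 0.0211, 0.1639] [267.68503642 381.60456785] [387.3666973 207.4308712]
[0.5386, 0.0211, 0.183] [263.89916386 348.87473581] [388.53936313 181.8663911 ]
[0.5365, 0.0216, 0.19] [264.10203324 334.73162591] [392.68919981 173.20878651]
-0.0187 {'time_s': 10.7, 'q': array([-1.03445193e+01,  2.23991464e+01,  8.05825550e+01, -7.31895845e-03,
        7.64707394e+01, -8.03166805e+01]), 'qvel': array([-0.05245475,  0.05296143, -0.14139436,  0.01131126, -0.01331823,
        0.01295882]), 'joint_efforts': array([-1.26651702e-01, -4.10685611e+01, -2.03395736e+01, -2.32398027e-02,
       -2.08931342e-01,  1.46756865e-03]), 'position': array([0.53861392, 0.02109049, 0.1639185 ]), 'tool_rot': array([[-0.93949208,  0.3424422 ,  0.00937893],
       [ 0.34244048,  0.93953773, -0.00183822],
       [-0.00944134,  0.00148474, -0.99995433]]), 'ft_force': array([-0.49316897,  0.67500195,  5.92267474]), 'wrist_torque': array([0.0613738 , 0.16085451, 0.07053238]), 'grip_width': -0.00024076877416574836}
```

Run:
```python
from h import *
import pickle
c=pickle.load(open("cams.pkl","rb"))
def crop(f,cam,P,o):
  a=cv2.imread(f"pics/{f}.png");u=proj(c[cam],P);x,y=int(u[0])-25,int(u[1])-25
  b=a[y:y+50,x:x+50].astype(float);b=np.clip((b/255)**.5*255*1.2,0,255).astype(np.uint8);b=cv2.resize(b,(400,400),interpolation=cv2.INTER_NEAREST)
  cv2.circle(b,tuple(int(v) for v in ((u-[x,y])*8)),4,(0,0,255),1);return b
A=[crop("s6","scene",[.5386,.0211,.1639],0),crop("d6","side",[.5386,.0211,.1639],0)]
cv2.imwrite("pics/z6.png",np.hstack(A))
A=[crop("s3","scene",[.5389,.1648,.1765],0),crop("d3","side",[.5389,.1648,.1765],0)]
cv2.imwrite("pics/z3.png",np.hstack(A))
```

```text
(no output)
```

View pics/z6.png

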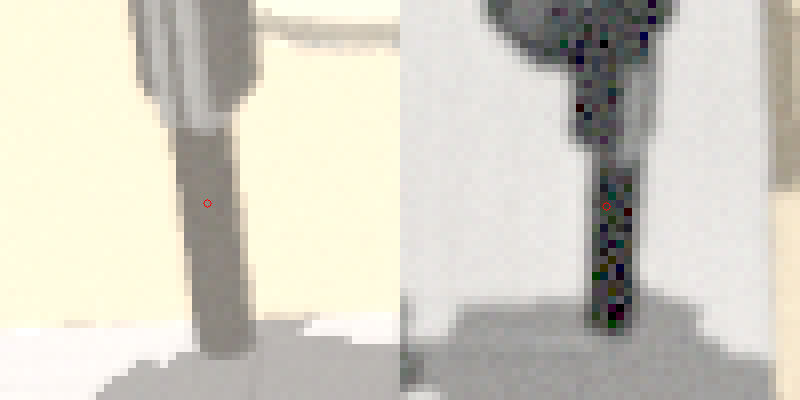

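View pics/z3.png

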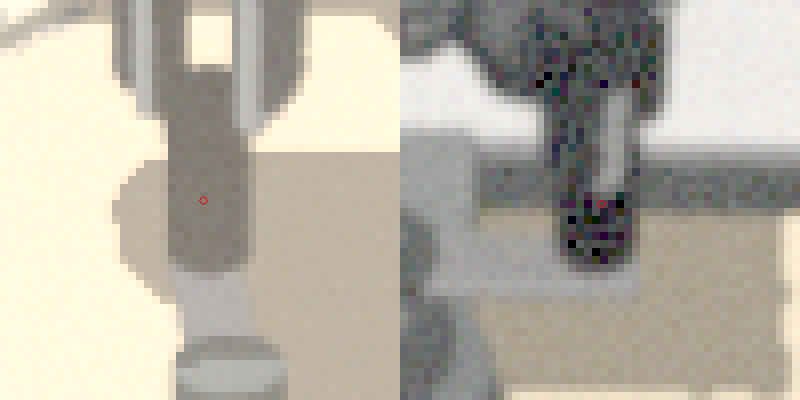

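The fingertips show at about z 0.187, some 20 mm above the reported TCP. They shut just on top of the peg, so I'll reopen, go lower and grip again.

Emit:
apply_moves --plan '[{"tx": 0, "ty": 0, "tz": 15, "rx": 0, "ry": 0.009, "rz": 0, "jaw": 0.5}, {"tx": -2, "ty": 0, "tz": 20, "rx": 0, "ry": 0.009, "rz": 0, "jaw": 0.5}, {"tx": -2, "ty": 0, "tz": 20, "rx": 0, "ry": 0.009, "rz": 0, "jaw": 0.5}, {"tx": -2, "ty": 0, "tz": 0, "rx": 0, "ry": 0.009, "rz": 0, "jaw": 0.5}, {"tx": -2, "ty": 0, "tz": -26, "rx": 0, "ry": 0.009, "rz": 0, "jaw": 0.5}, {"tx": -2, "ty": 0, "tz": -26, "rx": 0, "ry": 0.009, "rz": 0, "jaw": 0}, {"tx": -2, "ty": 0, "tz": -26, "rx": 0, "ry": 0.009, "rz": 0, "jaw": -1}, {"tx": -2, "ty": 0, "tz": -26, "rx": 0, "ry": 0.009, "rz": 0, "jaw": -1}, {"tx": -2, "ty": 0, "tz": -26, "rx": 0, "ry": 0.009, "rz": 0, "jaw": -1}, {"tx": -2, "ty": 0, "tz": -26, "rx": 0, "ry": 0.009, "rz": 0, "jaw": -1}]' --grip_force 35

```text
time_s: 11.7
position: [0.5366, 0.0196, 0.1392]
tool_rot: [[-0.939, 0.343, 0.001], [0.343, 0.939, -0.005], [-0.003, -0.004, -1.0]]
ft_force: [-2.8, -8.1, 3.6]
grip_width: 0.0149
```

```bash
python3 cl.py 12 .1
python3 - <<'E'
from rig import env
import cv2
import numpy as np
A=[]
for n,(x,y) in (("scene",(170,100)),("side",(230,90))):
  d=env.get_image(n)["image"][:,:,::-1][y:y+100,x:x+80]; A.append(cv2.resize(d,(400,500)))
cv2.imwrite("pics/z7.png",np.hstack(A))
E
```

```text
11.7 [0.53664396 0.01955245 0.13921742] lever 0.014829497178084239 r 0.06947480051358405 F [-2.84845085 -8.09878724  3.62291411] Frad 3.610297165378429 Ftan 7.789080902817846 0.01492955393351083 j6 -80.27857814906207 z [ 0.00122704 -0.0051076  -0.9999862 ]
[ 0.78010476 -8.34349289]
[  2.61830666 -15.09480343]
[  5.1213316  -21.62887157]
[  8.26417019 -27.88041105]
[ 12.01542022 -33.78695856]
[ 16.33760045 -39.28949783]
[ 21.18752507 -44.3330493 ]
[ 26.51673525 -48.86721947]
[ 32.27198327 -52.84670442]
[ 38.3957646  -56.23174245]
[ 44.82689245 -58.98851137]
[ 51.5011091  -61.08946647]
```

View pics/z7.png

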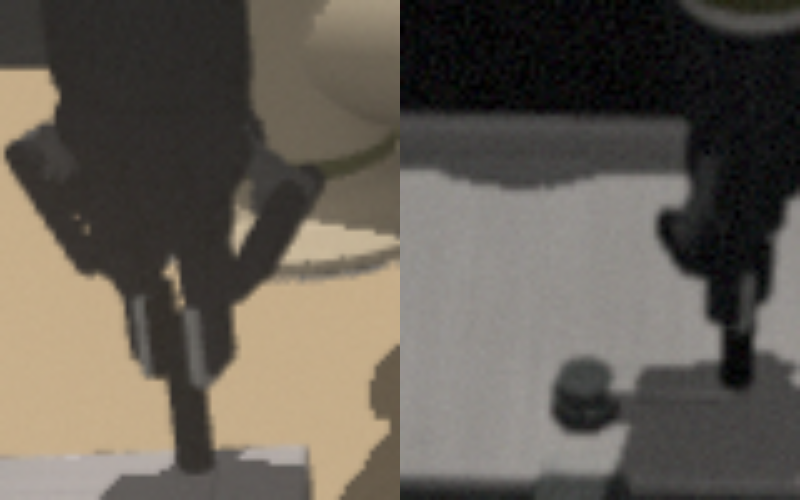

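Peg gripped now: the opening reads 15 mm and the fingers sit on either side of the peg at about (180,330). Next I'll swing the lever.

Emit:
apply_moves --plan '[{"tx": 0.8, "ty": -8.5, "tz": 0, "rx": 0.004, "ry": 0, "rz": 0.05, "jaw": -1}, {"tx": 2.5, "ty": -15, "tz": 0, "rx": 0.004, "ry": 0, "rz": 0.1, "jaw": -1}, {"tx": 5, "ty": -21.5, "tz": 0, "rx": 0.004, "ry": 0, "rz": 0.15, "jaw": -1}, {"tx": 8.5, "ty": -28, "tz": 0, "rx": 0.004, "ry": 0, "rz": 0.2, "jaw": -1}, {"tx": 12, "ty": -34, "tz": 0, "rx": 0.004, "ry": 0, "rz": 0.25, "jaw": -1}, {"tx": 16.5, "ty": -39.5, "tz": 0, "rx": 0.004, "ry": 0, "rz": 0.3, "jaw": -1}]'

```text
time_s: 12.4
position: [0.552, -0.0193, 0.1393]
tool_rot: [[-0.999, 0.047, -0.001], [0.047, 0.999, 0.001], [0.001, 0.001, -1.0]]
ft_force: [-5.6, 3.6, -3.0]
grip_width: 0.0145
```

```bash
python3 cl.py 7 .1
```

```text
12.4 [ 0.55197289 -0.01926985  0.13933454] lever 0.6204316712930709 r 0.07046179747913899 F [-5.64957999  3.57905996 -2.99613646] Frad 2.0062115912037437 Ftan -6.379854172325829 0.01453311316535585 j6 -101.61905035692324 z [-7.36429573e-04  9.59357885e-04 -9.99999269e-01]
[ 6.14495026 -5.77868025]
[ 11.49947789 -10.28292426]
[ 17.27692925 -14.23010503]
[ 23.41957796 -17.58078363]
[ 29.86604871 -20.30148119]
[ 36.55193048 -22.36501339]
[ 43.41042017 -23.7507621 ]
```

Emit:
apply_moves --plan '[{"tx": 6, "ty": -6, "tz": 0, "rx": 0, "ry": 0, "rz": 0.05, "jaw": -1}, {"tx": 11.5, "ty": -10.5, "tz": 0, "rx": 0, "ry": 0, "rz": 0.1, "jaw": -1}, {"tx": 17.5, "ty": -14, "tz": 0, "rx": 0, "ry": 0, "rz": 0.15, "jaw": -1}, {"tx": 23.5, "ty": -17.5, "tz": 0, "rx": 0, "ry": 0, "rz": 0.2, "jaw": -1}, {"tx": 30, "ty": -20.5, "tz": 0, "rx": 0, "ry": 0, "rz": 0.25, "jaw": -1}, {"tx": 36.5, "ty": -22.5, "tz": 0, "rx": 0, "ry": 0, "rz": 0.3, "jaw": -1}, {"tx": 39, "ty": -23, "tz": 0, "rx": 0, "ry": 0, "rz": 0.3, "jaw": -1}]'

```text
time_s: 13.1
position: [0.5882, -0.0413, 0.1392]
tool_rot: [[-0.968, -0.252, -0.009], [-0.252, 0.968, 0.003], [0.008, 0.005, -1.0]]
ft_force: [-21.1, 4.3, 5.4]
grip_width: 0.0144
```

```bash
python3 cl.py 3 .05
```

```text
13.1 [ 0.58815153 -0.04125093  0.13924624] lever 1.2338842449818292 r 0.06972156146871741 F [-21.05123788   4.3252823    5.41712181] Frad 1.144235392240272 Ftan -21.460508113629636 0.014390878734858116 j6 -120.12160968476091 z [-0.00906485  0.00280062 -0.99995499]
[ 4.7094636  -1.34283757]
[ 8.1638892  -1.90354416]
[11.64202132 -2.29090069]
```

Emit:
apply_moves --plan '[{"tx": 0, "ty": 0, "tz": 0, "rx": 0, "ry": 0, "rz": 0, "jaw": -1}, {"tx": 0, "ty": 0, "tz": 0, "rx": 0, "ry": 0, "rz": 0, "jaw": -0.3}, {"tx": 0, "ty": 0, "tz": 0, "rx": 0, "ry": 0, "rz": 0, "jaw": 0.3}, {"tx": 0, "ty": 0, "tz": 0, "rx": 0, "ry": 0, "rz": 0, "jaw": 0.3}, {"tx": 0, "ty": 0, "tz": 0, "rx": 0, "ry": 0, "rz": 0, "jaw": 0.3}, {"tx": 0, "ty": 0, "tz": 25, "rx": 0, "ry": 0, "rz": 0, "jaw": 0.3}, {"tx": 0, "ty": 0, "tz": 60, "rx": 0, "ry": 0, "rz": 0, "jaw": 0.3}, {"tx": 0, "ty": 0, "tz": 100, "rx": 0, "ry": 0, "rz": 0, "jaw": 0.3}, {"tx": -40, "ty": 10, "tz": 120, "rx": 0, "ry": 0, "rz": 0, "jaw": 0.3}, {"tx": -80, "ty": 20, "tz": 130, "rx": 0, "ry": 0, "rz": 0, "jaw": 0.3}, {"tx": -120, "ty": 30, "tz": 140, "rx": 0, "ry": 0, "rz": 0, "jaw": 0.3}, {"tx": -120, "ty": 30, "tz": 140, "rx": 0, "ry": 0, "rz": 0, "jaw": 0.3}]'

```text
time_s: 14.3
position: [0.4652, -0.0101, 0.2817]
tool_rot: [[-0.967, -0.253, -0.006], [-0.253, 0.968, 0.002], [0.005, 0.003, -1.0]]
ft_force: [-0.5, -0.4, 0.1]
grip_width: 0.0556
```

Run:
```python
from h import *
import pickle
from rig import env
c=pickle.load(open("cams.pkl","rb"))
for n,k in (("scene","s8"),("side","d8")):
  d=env.get_image(n); cv2.imwrite(f"pics/{k}.png",d["image"][:,:,::-1])
a=cv2.imread("pics/s8.png")[140:290,170:330]; cv2.imwrite("pics/s8c.png",cv2.resize(a,(640,600),interpolation=cv2.INTER_CUBIC))
a=cv2.imread("pics/d8.png")[130:280,185:345]; cv2.imwrite("pics/d8c.png",cv2.resize(a,(640,600),interpolation=cv2.INTER_CUBIC))
s=(.5945,.171,.081)
a=10.377;k=st(s,(.055*np.cos(a),-.055*np.sin(a),.212))
print("knob",(proj(c["scene"],k)-[170,140])*4,(proj(c["side"],k)-[185,130])*4)
for a in(1.1,1.2):
  k=st(s,(-.07*np.cos(a),-.145-.07*np.sin(a),.19));print("peg",a,(proj(c["scene"],k)-[170,140])*4,(proj(c["side"],k)-[185,130])*4)
print(env.observe()["position"],env.observe()["ft_force"],env.observe()["time_s"])
```

```text
knob [523.60955053  76.27109135] [376.36508055 277.60262221]
peg 1.1 [  7.57823424 136.17725939] [386.04803901 -21.35886926]
peg 1.2 [ -0.2911691  142.85298492] [375.0490617  -24.75700537]
[ 0.46801795 -0.01119856  0.28003045] [-0.90422671  0.30272509  0.28978508] 14.4
```

View pics/s8c.png

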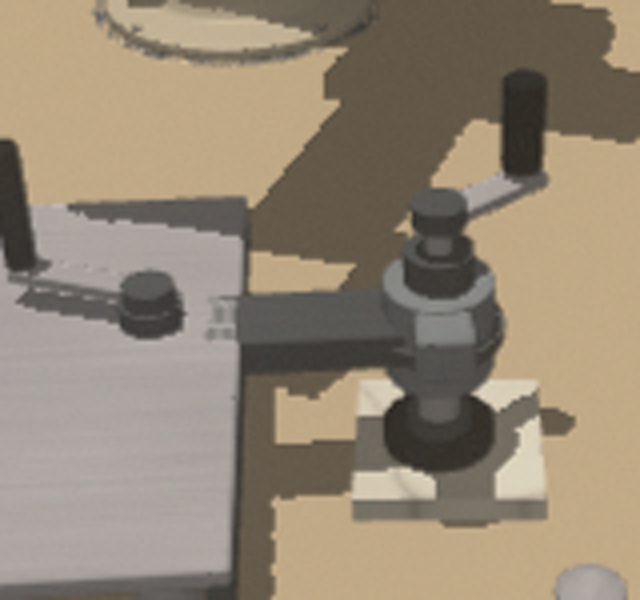

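View pics/d8c.png

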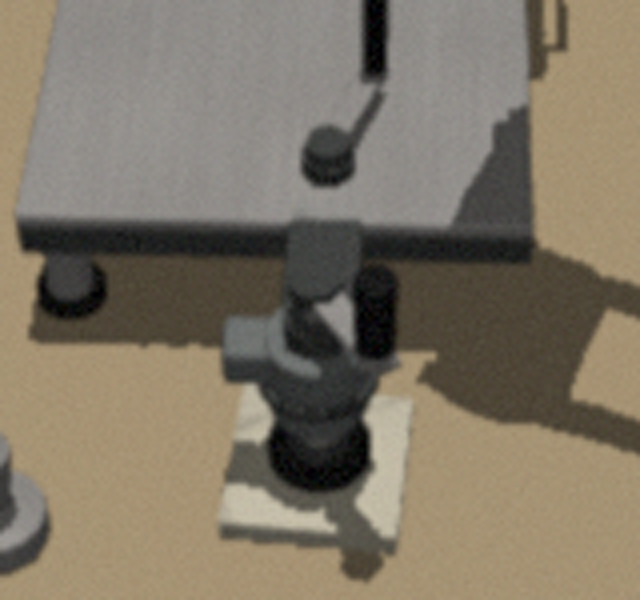

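View pics/s8.png

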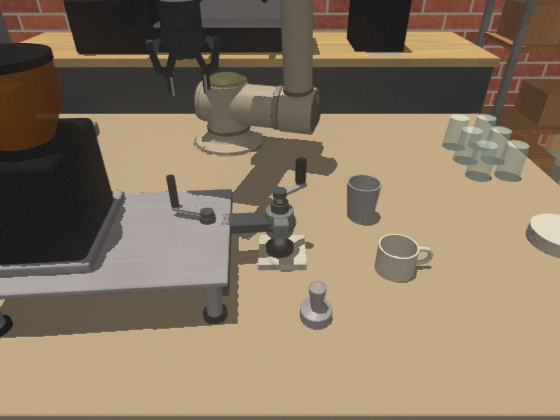

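The knob is still at crop pixel (523,76), as predicted for the set angle. The peg top is at about (5,142), at its stop, and the foot is on the slab. The mug, jug and tamper are unmoved.

```bash
python3 -c "
from rig import env
print(env.close_job())"
```

```text
the job is handed in; nothing more can be done
None
```

I wound the jack crank clockwise from about 3.1 to 10.38 rad, swung the clamp lever to its stop, let go, and handed the job in at about 14.4 s. No verdict came back.

- **Crank:** the force at the knob was about 8.2 N with the foot free, rising from roughly 9.4 rad to about 11.9 N at the end. That puts the crank about 0.97 rad past contact, close to a sixth of a turn, or an estimated 105–110 N on the foot. Contact is uncertain: individual readings placed it anywhere from 9.0 to 9.5 rad. One reading (11.4 N at 9.88 rad) stood out as too high.
- **Clamp lever:** my first grip missed because the fingertips sit about 20 mm higher in the pictures than the reported TCP. They shut on top of the peg with about 6 N, so I reopened, went lower and gripped again. The lever then reached about 1.23 rad by arm position (my pivot estimate is good to a few hundredths) and met the stop at 21 N.
- **Last pictures:** the crank knob is where it was set, the foot is on the slab, and the lever is at its stop to within about 0.1 rad. The gripper is clear of everything with about zero force, and the mug, jug and tamper look unmoved.

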